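# Find the dressing stone in the closed case boxes

## Robot

A 6-joint arm with a two-finger parallel gripper is mounted at the origin on a cart in front of the work surface, level with it; the furniture and walls round the work are solid. World frame = base frame: x ahead of the robot, y to its left, z up, the work surface at z = 0. Lengths are in m, angles in rad, forces in N, time in s.
With the tool pointing down it reaches from about 0.35 to 0.775 m from the base axis. Payload 7.3 kg.
Tool frame: the origin (TCP) lies at the very end of the fingers, on their centre line; the grasp point (between the pads) lies 19 mm behind it; z points along the fingers, y is the direction in which the jaws open and shut (so a half turn about z gives the same grasp; the last joint's range is limited). The gripper opens to 92 mm and grips with 3 to 60 N. Pads are 19 mm wide; open, the fingers measure 130 mm over their backs; the gripper's body (75 mm by 190 mm) begins 47 mm behind the grasp point.
Start: joints at [-1.453, 0.342, 1.524, -0, 1.275, -0.146], TCP at [0.137, -0.507, 0.227] pointing down, gripper open.
Joint ranges: [-2.53, 2.53], [-0.77, 2.02], [0.04, 2.7], [-1, 4.14], [0.28, 2.66], [-3.11, 3.11]. Speed limits (rad/s): [2.57, 2.57, 3.14, 3.14, 3.14, 3.14].

## Interface

Orientations are given as [roll, pitch, yaw] about the fixed x, y, z axes, in that order (R = Rz(yaw) Ry(pitch) Rx(roll)).
In Python, from cell import robot gives the robot as it stands.
- The arm moves only by the tool apply_moves, never from a script. Its argument "plan" is a list of rows, each an object of numbers: "tx", "ty", "tz": the shift along the tool's x, y, z in m; "yaw": the turn about the tool's z in rad; "grip": the opening, from -1 (shut) to 1 (fully open), so that 0 is half open. In form: [{"tx": .., "ty": .., "tz": .., "yaw": .., "grip": ..}, ...]. A call has 1 to 8 rows; each row is the pose to reach, as a shift and turn from the pose commanded when the call began, along the tool's axes at that moment; what a row does not reach only later rows make up. A row lasts 1/8 s, in which the tool goes at most 62.5 mm and 10.7 degrees, less where a joint would pass 70% of its speed; a pose out of reach is approached as far as the arm can. A call with a gripper value outside its range is refused whole. The fingers move at their own pace and stop on an object; "force" is the grip in N (left out, the last holds). Time passes only in rows, so rows that repeat a pose let the fingers close. It gives the time, the measured TCP pose, the force and the opening at its end, in the units of the state.
- robot.observe(): the state, without advancing time (a new reading comes with each control period).
- robot.read_camera(name): name is "side" or "top"; returns (picture, depth): 420x560x3 uint8, red, green, blue; 420x560 float32, m along the optical axis (not along the pixel's ray), 0 where there is no reading.
- robot.get_calibration(name): a dict with "camera_matrix" (3x3 intrinsics, pixels), "R" (3x3) and "t" (3): a world point X has camera coordinates R X + t. Camera axes: x right, y down, z forward; pixel columns grow to the right and rows downward; lengths in m; the calibration is good to about 2 mm. A picture is of the moment at which its call begins. get_calibration takes no time and is no camera call.
- robot.hand_in(): hands the job in, once; it reports no verdict.
Trained networks look in the newest picture that a camera, given by its name, has taken for a name from the list of things; names that differ only in an ending like _2 or _b are one class to them, and where a whole thing is asked for, a point or a joint stands for the part that bears it (a point fixed in the world has none). Each returns a list of dicts, best first, with "confidence" (0 to 1); they miss things now and then, are a little off and sometimes report something else, mostly with a low value. They report only what shows in the picture. A call takes as long as a camera call. They do not tell look-alikes from the thing itself.
- robot.outline_of(label, camera): "region" (420x560 bool, what is visible of it) and "pixel" ([row, column] in pixels, amid what is visible of it).
- robot.tip_of(label, camera): "pixel" ([row, column] in pixels: a listed point, or the origin of a listed thing).
The state is a dict: "time": time; "qpos": joint angles; "qvel": joint speeds; "joint_efforts": joint torques, N m; "tool_pos": TCP position; "tool_rot": TCP orientation; "contact_force": force on the tool from outside, world axes, zero at the start; "torque": the same for the moment, N m; "opening": finger opening in m.
Only numpy, scipy, OpenCV 4.12 (cv2) and the standard library are available. Lean on these libraries where they do the work, as an engineer would, in place of code of your own. Each camera call takes 0.05 s, during which the arm holds its last target.

## Task

One of the two closed grey boxes holds the dressing stone (a plain grey block); the other holds a finished dental bridge. Lift a lid by its knob to look inside, find the stone, and put it flat in the steel tray. Lay any lid you take off flat on the worktop, knob up, or put it back on its box, and leave the bridge where it lies in its box.

Things in the scene. Friction and masses are not known exactly. Their poses are not given: they have to be found in the camera images.
- box_1: closed square case box, grey plastic, black liner; outside 124 x 124 x 38 mm high, walls 4 mm, inner floor 6 mm above the worktop. Fixed. Origin: centre of its underside, on the worktop; z up, x and y along its sides. Both boxes look the same; which one holds the stone varies. The worktop in front of it is clear: its lid fits there with its centre 0.41 m ahead of the robot's base.
- box_2: closed square case box, grey plastic, black liner; outside 124 x 124 x 38 mm high, walls 4 mm, inner floor 6 mm above the worktop. Fixed. Origin: centre of its underside, on the worktop; z up, x and y along its sides. Both boxes look the same; which one holds the stone varies. The worktop in front of it is clear: its lid fits there with its centre 0.41 m ahead of the robot's base.
- knob_1 (a point): point on the upright round knob (24 mm across, 30 mm tall, flange 34 x 3 mm at its foot) of the loose lid that starts on box_1; 7 mm below the knob's top, 23 mm above the plate's top face. Plate 124 x 124 x 4 mm, grey, with a 4 mm lip below (4.5 mm play in the box); 120 g, lifts straight up. Point is 65 mm above the worktop when on the box, 31 mm when flat on the worktop. z: up out of the knob.
- knob_2 (a point): point on the upright round knob (24 mm across, 30 mm tall, flange 34 x 3 mm at its foot) of the loose lid that starts on box_2; 7 mm below the knob's top, 23 mm above the plate's top face. Plate 124 x 124 x 4 mm, grey, with a 4 mm lip below (4.5 mm play in the box); 120 g, lifts straight up. Point is 65 mm above the worktop when on the box, 31 mm when flat on the worktop. z: up out of the knob.
- stone_center (a point): centre (half-way up) of the dressing stone, a grey rectangular block 24 x 52 x 16 mm high lying flat in one of the two boxes under the lid; x across its 24 mm width, y along its 52 mm length, z up. 60 g.
- bridge_center (a point): centre (half-way up) of the white three-tooth dental bridge, 11 x 26 x 8 mm high, lying in the box that does not hold the stone; stays there.
- tray: low open steel instrument tray to the right of the boxes, outside 120 mm (its x) by 150 mm (its y), floor 2.5 mm thick, rim 14 mm high; does not move. Origin: centre of its underside, on the worktop.
There are look-alikes about, which are no part of the job. What is shaped like the part that bears knob_1 but turquoise is not meant.

How it is judged:
On the way:
1. the lid is taken off the box that holds the stone, the stone still inside (((horizontal distance between stone_center and box_1 below 0.05 m and horizontal distance between knob_1 and box_1 above 0.09 m) or (horizontal distance between stone_center and box_2 below 0.05 m and horizontal distance between knob_2 and box_2 above 0.09 m))), for 0.2 s.
At the end, for the whole second after the job is handed in: The stone lies released in the tray, flat within 10 degrees, within 50 mm (tray x) and 65 mm (tray y) of its centre; each lid lies flat within 10 degrees, knob up, on the worktop (knob point under 45 mm) or its box (under 75 mm, within 20 mm); the bridge is within 30 mm of its start (x of stone_center in the frame of tray between -0.05 and 0.05 m and y of stone_center in the frame of tray between -0.065 and 0.065 m and height (world z) of stone_center below 0.02 m and angle between each of stone_center, knob_1, knob_2's own z axis and vertical below 0.17 rad and (height (world z) of knob_1 below 0.045 m or (height (world z) of knob_1 below 0.075 m and horizontal distance between knob_1 and box_1 below 0.02 m)) and (height (world z) of knob_2 below 0.045 m or (height (world z) of knob_2 below 0.075 m and horizontal distance between knob_2 and box_2 below 0.02 m)) and distance of bridge_center from where it was at the start of the episode below 0.03 m); the robot touches nothing.
It fails at once if the bridge is moved more than 30 mm from where it lay (distance of bridge_center from where it was at the start of the episode above 0.03 m).
It also fails if it takes over 72 s, if anything falls off the work surface, if the arm or the gripper's body presses on something with over 40 N, if the wrist force passes 120 N, or if a joint passes its speed limit or range.

## Working session

There is one attempt and no reset: what is moved stays moved. The work goes in short steps, Python scripts to look and compute and a tool call to move; the robot and the scene stay as the last step left them, time stands still between calls to the robot, and variables do not carry over. Pictures are saved under pics/ and viewed, and the job is handed in when it is done.

Besides the shell and the picture viewer there is one more tool, called after ">>>" by a JSON object that holds its "fn" and its "kwargs". apply_moves: Moves the arm, as the interface text tells. Its arguments: {"type":"object","properties":{"plan":{"type":"array","items":{"type":"object","properties":{"tx":{"type":"number"},"ty":{"type":"number"},"tz":{"type":"number"},"yaw":{"type":"number"},"grip":{"type":"number"}}}},"force":{"type":"number"}},"required":["plan"]}

```bash
ls; mkdir -p pics; cat > h.py <<'E'
import numpy as np, cv2
from cell import robot
def pix2w(cam,r,c,depth=None,z=None):
    K=robot.get_calibration(cam);M=np.array(K["camera_matrix"]);R=np.array(K["R"]);t=np.array(K["t"]).ravel()
    d=np.linalg.inv(M)@np.array([c,r,1.0])
    o=-R.T@t; dw=R.T@d
    if depth is not None: return o+dw*depth
    return o+dw*(z-o[2])/dw[2]
def w2pix(cam,X):
    K=robot.get_calibration(cam);M=np.array(K["camera_matrix"]);R=np.array(K["R"]);t=np.array(K["t"]).ravel()
    p=M@(R@np.array(X)+t);return p[1]/p[2],p[0]/p[2]
E
python3 - <<'E'
from h import *
s=robot.observe();print({k:np.round(v,3) for k,v in s.items()})
for c in("top","side"):
    p,d=robot.read_camera(c);cv2.imwrite(f"pics/{c}0.png",p[...,::-1]);np.save(f"{c}0.npy",d)
for l in("knob_1","box_1","tray"):
    for x in robot.tip_of(l,"top"): 
        print(l,round(x["confidence"],2),np.round(x["pixel"],1))
E
```

```text
pics
{'time': np.float64(0.0), 'qpos': array([-1.453,  0.343,  1.525, -0.   ,  1.275, -0.146]), 'qvel': array([ 0.   , -0.001, -0.001, -0.   , -0.001,  0.001]), 'joint_efforts': array([ -0.   , -43.124, -24.422,   0.072,   0.056,  -0.   ]), 'tool_pos': array([ 0.137, -0.506,  0.226]), 'tool_rot': array([-3.14 , -0.   ,  0.264]), 'contact_force': array([ 0.414, -0.655,  0.378]), 'torque': array([-0.02 ,  0.008, -0.031]), 'opening': np.float64(0.092)}
knob_1 0.88 [173.8 146.4]
knob_1 0.79 [197.2 331. ]
tray 0.71 [230.4 418. ]
tray 0.17 [194.4 328.2]
```

View pics/top0.png

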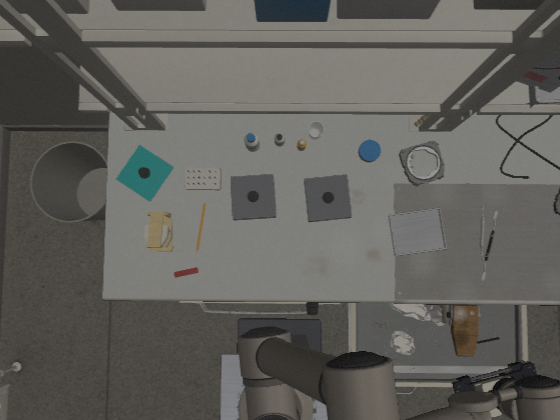

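View pics/side0.png

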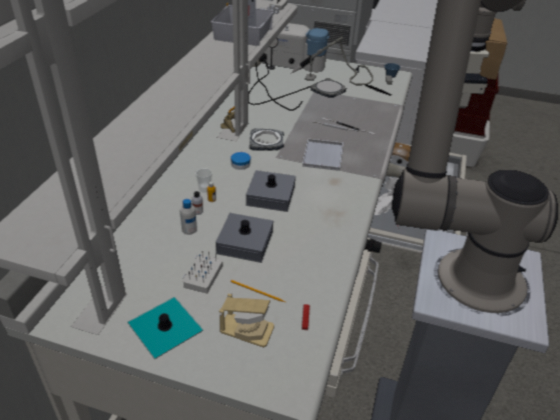

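The top view shows the two grey boxes, with knobs at (196,253) and (198,328). The turquoise look-alike is at (173,145) and the tray is at about (231,417). Next I'll work out world positions.

```bash
python3 - <<'E'
from h import *
d=np.load("top0.npy");ds=np.load("side0.npy")
p=cv2.imread("pics/top0.png")
for (r,c) in [(196.5,253),(197.5,328)]:
    print("knob",pix2w("top",r,c,z=0.072), d[int(r),int(c)], pix2w("top",r,c,depth=d[int(r),int(c)]))
for n,(r,c) in dict(A=(245,22),).items(): pass
# lid masks by depth height
rr,cc=np.mgrid[0:420,0:560]
K=robot.get_calibration("top");M=np.array(K["camera_matrix"]);R=np.array(K["R"]);t=np.array(K["t"]).ravel()
rays=np.stack([(cc-M[0,2])/M[0,0],(rr-M[1,2])/M[1,1],np.ones_like(cc)],-1)*d[...,None]
W=(rays-t)@R
print("cam",-R.T@t,R.round(3).tolist())
for n,(r0,r1,c0,c1) in dict(b1=(165,230,220,288),b2=(165,230,294,362)).items():
    w=W[r0:r1,c0:c1].reshape(-1,3); top=w[(w[:,2]>.03)&(w[:,2]<.055)]
    kn=w[w[:,2]>.058]
    print(n,top.mean(0),len(kn),kn.mean(0), cv2.minAreaRect((top[:,:2]*1000).astype(np.float32)))
w=W[195:270,380:455].reshape(-1,3); g=w[(w[:,2]>.006)&(w[:,2]<.03)&(abs(w[:,0]-.45)<.15)]
print(len(g),g.mean(0),cv2.minAreaRect((g[:,:2]*1000).astype(np.float32)))
for c in ("top","side"):
  for l in("tray","box_1","knob_1"):
    for x in robot.outline_of(l,c):
        reg=x["region"].astype(np.uint8);cn=max(cv2.findContours(reg,0,2)[0],key=cv2.contourArea)
        pw=np.array([pix2w("top",q[0][1],q[0][0],z=.014 if l=="tray" else .042)[:2]*1000 for q in cn],np.float32) if c=="top" else None
        print(c,l,round(x["confidence"],2),np.round(x["pixel"],1),reg.sum(),cv2.minAreaRect(pw) if pw is not None else "")
for x in robot.tip_of("knob_1","side"): print(x)
E
```

```text
knob [0.59848183 0.06581795 0.072     ] 1.5267286 [0.59830056 0.06572468 0.07355983]
knob [ 0.59710754 -0.14624059  0.072     ] 1.526106 [ 0.59713519 -0.14625975  0.07176026]
cam [ 0.42210199 -0.02493608  1.58975808] [[0.008, -1.0, -0.01], [-0.996, -0.007, -0.088], [0.088, 0.011, -0.996]]
b1 [0.60207328 0.06704035 0.04133494] 73 [0.56306453 0.04704676 0.40408455] ((602.3557739257812, 67.51780700683594), (126.25382995605469, 126.89471435546875), 4.063235282897949)
b2 [ 0.59971649 -0.14822381  0.0417846 ] 76 [ 0.55101874 -0.11413211  0.49047062] ((601.0740966796875, -148.77764892578125), (127.22731018066406, 127.27243041992188), 6.3782196044921875)
873 [ 0.50290373 -0.41765505  0.00963738] ((498.06915283203125, -411.93255615234375), (201.9286651611328, 218.4241485595703), 0.27377021312713623)
top tray 0.56 [231.7 415.8] 2221 ((506.91436767578125, -410.6011962890625), (124.07489013671875, 153.7014923095703), 8.560452461242676)
top knob_1 0.75 [172.6 147.9] 1761 ((669.4589233398438, 382.8598327636719), (123.50920867919922, 124.81768798828125), 56.52780532836914)
top knob_1 0.65 [198.4 252.8] 1763 ((602.8275146484375, 66.26699829101562), (123.46395874023438, 121.01421356201172), 4.298149585723877)
top knob_1 0.59 [198.3 329.6] 1815 ((601.4719848632812, -148.2539825439453), (124.25747680664062, 124.34580993652344), 6.148306846618652)
side tray 0.66 [153.7 324.5] 1036 
side box_1 0.92 [251.5 245.1] 643 
side box_1 0.76 [203.  268.2] 536 
side knob_1 0.96 [185.9 272.8] 1108 
side knob_1 0.92 [229.9 243.1] 1495 
side knob_1 0.67 [327.2 165.1] 2452 
side knob_1 0.63 [251.8 242.9] 654 
{'pixel': [223.5, 244.4], 'confidence': 0.81}
{'pixel': [319.9, 163.8], 'confidence': 0.71}
{'pixel': [179.8, 274.3], 'confidence': 0.56}
```

```bash
cat >> h.py <<'E'
def go(x,y,z,yaw=None,frm=None):
    s=robot.observe();p=np.array(s["tool_pos"]) if frm is None else np.array(frm[:3]);w=s["tool_rot"][2] if frm is None else frm[3]
    dx,dy=x-p[0],y-p[1];c,n=np.cos(w),np.sin(w)
    out=dict(tx=c*dx+n*dy,ty=n*dx-c*dy,tz=p[2]-z)
    if yaw is not None: out["yaw"]=-(yaw-w)
    print({k:round(float(v),4) for k,v in out.items()});return out
E
python3 - <<'E'
from h import *
go(.600,-.148,.227,.107)
E
```

```text
{'tx': 0.5406, 'ty': -0.2257, 'tz': -0.0002, 'yaw': 0.1568}
```

>>> {"fn": "apply_moves", "kwargs": {"plan": [{"tx": 0.03,"ty": -0.012,"yaw": 0.02,"grip": 0.3},{"tx": 0.08,"ty": -0.033,"yaw": 0.04,"grip": 0.3},{"tx": 0.135,"ty": -0.056,"yaw": 0.06,"grip": 0.3},{"tx": 0.19,"ty": -0.08,"yaw": 0.08,"grip": 0.3},{"tx": 0.245,"ty": -0.103,"yaw": 0.1,"grip": 0.3},{"tx": 0.3,"ty": -0.126,"yaw": 0.12,"grip": 0.3},{"tx": 0.355,"ty": -0.149,"yaw": 0.14,"grip": 0.3},{"tx": 0.41,"ty": -0.171,"yaw": 0.157,"grip": 0.3}]}}

```text
schema error: expected keys tx, ty, tz, yaw, grip
```

```bash
python3 - <<'E'
from h import *
s=robot.observe();print(s["tool_pos"],s["tool_rot"])
go(.600,-.148,.12,.107)
E
```

```text
[ 0.13690085 -0.50685148  0.22675647] [3.14146251e+00 4.14142568e-05 2.63793968e-01]
{'tx': 0.5406, 'ty': -0.2257, 'tz': 0.1068, 'yaw': 0.1568}
```

>>> {"fn": "apply_moves", "kwargs": {"plan": [{"tx": 0.03,"ty": -0.012,"tz": 0,"yaw": 0.02,"grip": 0.3},{"tx": 0.08,"ty": -0.033,"tz": 0,"yaw": 0.04,"grip": 0.3},{"tx": 0.135,"ty": -0.056,"tz": 0,"yaw": 0.06,"grip": 0.3},{"tx": 0.19,"ty": -0.08,"tz": 0,"yaw": 0.08,"grip": 0.3},{"tx": 0.245,"ty": -0.103,"tz": 0,"yaw": 0.1,"grip": 0.3},{"tx": 0.3,"ty": -0.126,"tz": 0,"yaw": 0.12,"grip": 0.3},{"tx": 0.355,"ty": -0.149,"tz": 0,"yaw": 0.14,"grip": 0.3},{"tx": 0.41,"ty": -0.171,"tz": 0,"yaw": 0.157,"grip": 0.3}]}}

```text
time: 1.6
tool_pos: [0.4896, -0.2335, 0.2269]
tool_rot: [3.141, -0.0, 0.106]
contact_force: [1.3, -0.2, -0.7]
opening: 0.0596
```

```bash
python3 - <<'E'
from h import *
s=robot.observe();print(s["tool_pos"],s["tool_rot"],s["opening"])
go(.600,-.148,.12,.107)
E
```

```text
[ 0.48959703 -0.23346054  0.22694849] [ 3.14099584e+00 -4.00130652e-04  1.06298450e-01] 0.05962275780735602
{'tx': 0.1188, 'ty': -0.0733, 'tz': 0.1069, 'yaw': -0.0007}
```

>>> {"fn": "apply_moves", "kwargs": {"plan": [{"tx": 0.04,"ty": -0.025,"tz": 0.03,"yaw": 0,"grip": 0.3},{"tx": 0.08,"ty": -0.05,"tz": 0.06,"yaw": 0,"grip": 0.3},{"tx": 0.119,"ty": -0.073,"tz": 0.09,"yaw": 0,"grip": 0.3},{"tx": 0.119,"ty": -0.073,"tz": 0.107,"yaw": 0,"grip": 0.3},{"tx": 0.119,"ty": -0.073,"tz": 0.107,"yaw": 0,"grip": 0.3}]}}

```text
time: 2.22
tool_pos: [0.5974, -0.1495, 0.1182]
tool_rot: [-3.14, 0.003, 0.107]
contact_force: [0.4, 0.0, -0.1]
opening: 0.0594
```

```bash
python3 - <<'E'
from h import *
s=robot.observe();print(s["tool_pos"],s["tool_rot"],s["opening"])
go(.600,-.148,.052,.107)
for c in("side",):
    p,d=robot.read_camera(c);cv2.imwrite(f"pics/{c}1.png",cv2.resize(p[100:320,150:400,::-1],None,fx=3,fy=3)[:600])
x=robot.tip_of("knob_2","side");print(x)
for q in x: print(pix2w("side",*q["pixel"],z=.065))
E
```

```text
[ 0.59741839 -0.14951261  0.11818061] [-3.14036087  0.00345253  0.10712205] 0.05940068183823136
{'tx': 0.0027, 'ty': -0.0012, 'tz': 0.0662, 'yaw': 0.0001}
[{'pixel': [318.5, 166.8], 'confidence': 0.94}, {'pixel': [180.4, 272.1], 'confidence': 0.87}]
[0.65491523 0.41635493 0.065     ]
[ 0.5963843 -0.1340813  0.065    ]
```

View pics/side1.png

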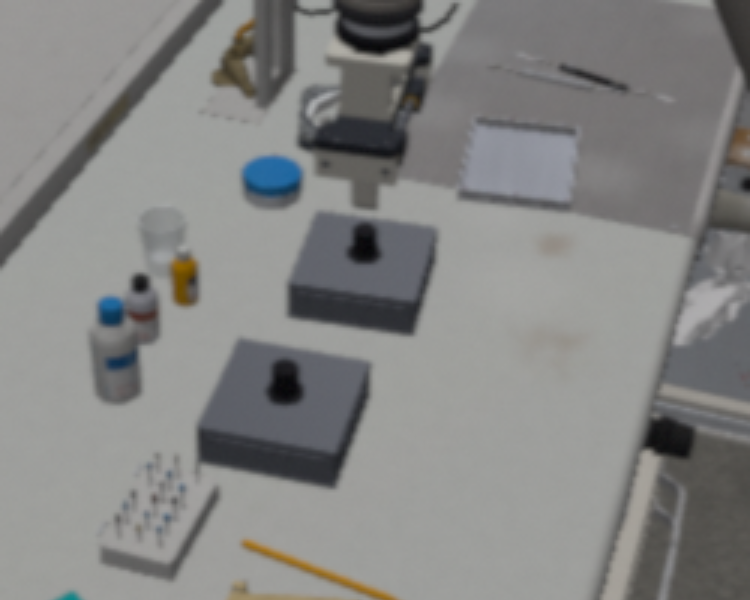

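>>> {"fn": "apply_moves", "kwargs": {"plan": [{"tx": 0.002,"ty": -0.002,"tz": 0.03,"yaw": 0,"grip": 0.3},{"tx": 0.002,"ty": -0.002,"tz": 0.055,"yaw": 0,"grip": 0.3},{"tx": 0.002,"ty": -0.002,"tz": 0.065,"yaw": 0,"grip": 0.3},{"tx": 0.002,"ty": -0.002,"tz": 0.065,"yaw": 0,"grip": 0.3},{"tx": 0.002,"ty": -0.002,"tz": 0.065,"yaw": 0,"grip": -0.6},{"tx": 0.002,"ty": -0.002,"tz": 0.065,"yaw": 0,"grip": -0.6},{"tx": 0.002,"ty": -0.002,"tz": 0.065,"yaw": 0,"grip": -0.6},{"tx": 0.002,"ty": -0.002,"tz": 0.065,"yaw": 0,"grip": -0.6}], "force": 20}}

```text
time: 3.32
tool_pos: [0.6006, -0.1473, 0.0549]
tool_rot: [3.141, -0.0, 0.107]
contact_force: [-0.2, 2.6, 1.2]
opening: 0.0241
```

```bash
python3 - <<'E'
from h import *
s=robot.observe();print(s["tool_pos"],s["tool_rot"],s["opening"],s["contact_force"])
p,d=robot.read_camera("side");cv2.imwrite("pics/side2.png",cv2.resize(p[100:300,150:400,::-1],None,fx=3,fy=3))
E
```

```text
[ 0.60055993 -0.14733286  0.05494138] [ 3.14145350e+00 -2.85604167e-04  1.06906695e-01] 0.0240775952622445 [-0.17140004  2.56036536  1.16100753]
```

View pics/side2.png

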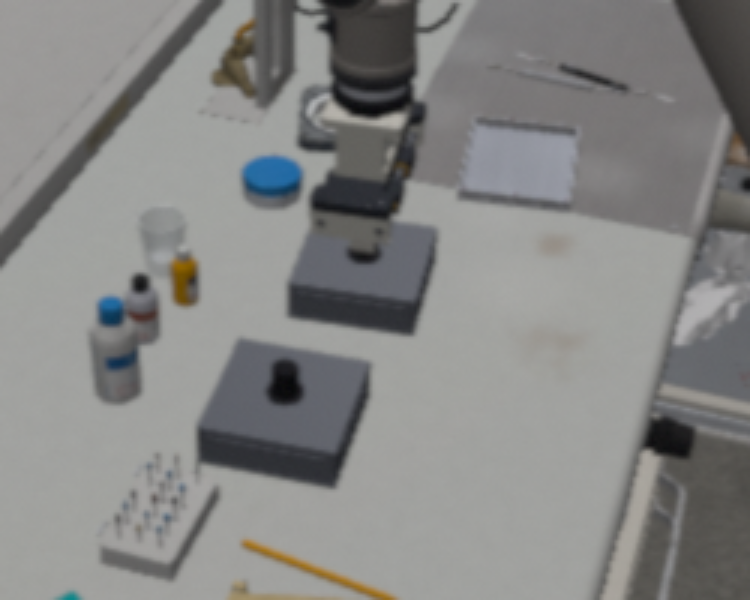

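Knob B is gripped, with the opening reading 24 mm. Next I'll lift the lid and lay it at x=0.41.

>>> {"fn": "apply_moves", "kwargs": {"plan": [{"tx": 0,"ty": 0,"tz": -0.025,"yaw": 0,"grip": -0.6},{"tx": 0,"ty": 0,"tz": -0.055,"yaw": 0,"grip": -0.6},{"tx": -0.03,"ty": -0.003,"tz": -0.06,"yaw": 0,"grip": -0.6},{"tx": -0.07,"ty": -0.007,"tz": -0.06,"yaw": 0,"grip": -0.6},{"tx": -0.11,"ty": -0.012,"tz": -0.06,"yaw": 0,"grip": -0.6},{"tx": -0.15,"ty": -0.016,"tz": -0.06,"yaw": 0,"grip": -0.6},{"tx": -0.18,"ty": -0.019,"tz": -0.06,"yaw": 0,"grip": -0.6},{"tx": -0.19,"ty": -0.02,"tz": -0.06,"yaw": 0,"grip": -0.6}]}}

```text
time: 4.38
tool_pos: [0.4081, -0.1475, 0.1148]
tool_rot: [-3.141, 0.001, 0.106]
contact_force: [0.5, 1.0, -2.1]
opening: 0.0237
```

```bash
python3 - <<'E'
from h import *
s=robot.observe();print(s["tool_pos"],s["tool_rot"],s["opening"],s["contact_force"])
go(.41,-.148,.021,.107)
for c in("top","side"):
    p,d=robot.read_camera(c);cv2.imwrite(f"pics/{c}3.png",cv2.resize(p[100:300,150:400,::-1] if c=="side" else p[140:320,200:450,::-1],None,fx=3,fy=3))
for l in("stone_center","bridge_center"):
  for c in("top","side"): print(l,c,robot.tip_of(l,c))
E
```

```text
[ 0.40806292 -0.14753959  0.1147912 ] [-3.14129015e+00  5.68015657e-04  1.06068855e-01] 0.023689021049131703 [ 0.45582713  1.02131806 -2.05077894]
{'tx': 0.0019, 'ty': 0.0007, 'tz': 0.0938, 'yaw': -0.0009}
stone_center top [{'pixel': [201.4, 328.9], 'confidence': 0.62}]
stone_center side [{'pixel': [192.7, 273.0], 'confidence': 0.66}]
bridge_center top [{'pixel': [200.4, 330.5], 'confidence': 0.31}]
bridge_center side []
```

View pics/side3.png

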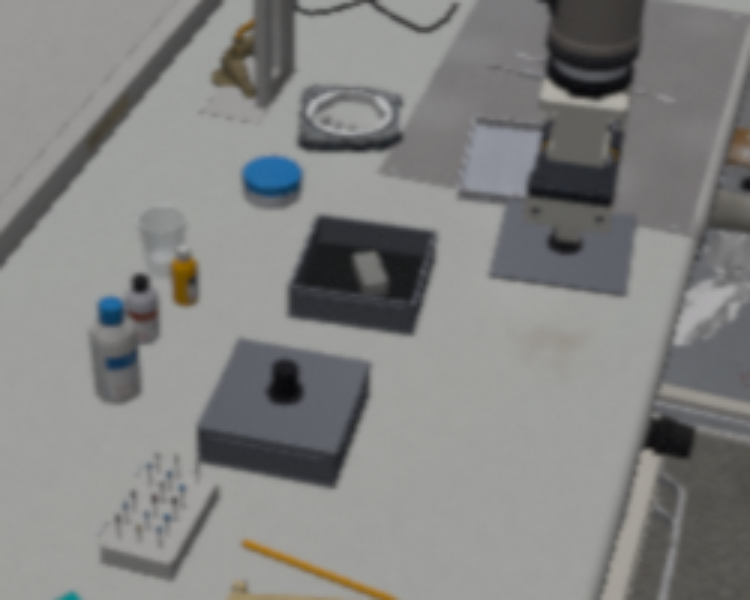

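View pics/top3.png

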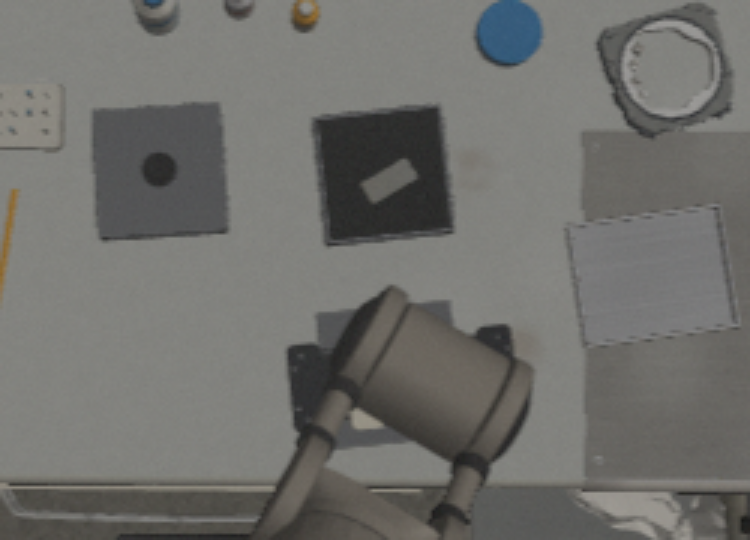

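Box B holds the grey stone, at about (200,330) in the top picture. In the crop its long side runs lower-left to upper-right. Next I'll lay the lid down and measure the stone.

>>> {"fn": "apply_moves", "kwargs": {"plan": [{"tx": 0.002,"ty": 0.001,"tz": 0.04,"yaw": 0,"grip": -0.6},{"tx": 0.002,"ty": 0.001,"tz": 0.07,"yaw": 0,"grip": -0.6},{"tx": 0.002,"ty": 0.001,"tz": 0.085,"yaw": 0,"grip": -0.6},{"tx": 0.002,"ty": 0.001,"tz": 0.092,"yaw": 0,"grip": -0.6},{"tx": 0.002,"ty": 0.001,"tz": 0.094,"yaw": 0,"grip": -0.6},{"tx": 0.002,"ty": 0.001,"tz": 0.094,"yaw": 0,"grip": -0.6}]}}

```text
time: 5.42
tool_pos: [0.4122, -0.1488, 0.0212]
tool_rot: [3.141, -0.001, 0.107]
contact_force: [0.9, -0.8, -1.2]
opening: 0.0235
```

```bash
python3 - <<'E'
from h import *
s=robot.observe();print(s["tool_pos"],s["tool_rot"],s["opening"],s["contact_force"])
p,d=robot.read_camera("top")
for l in("stone_center","bridge_center"):
    for x in robot.outline_of(l,"top"):
        cn=max(cv2.findContours(x["region"].astype(np.uint8),0,1)[0],key=cv2.contourArea)
        pw=np.array([pix2w("top",q[0][1],q[0][0],z=.022)[:2]*1000 for q in cn],np.float32)
        print(l,x["confidence"],x["pixel"],x["region"].sum(),cv2.minAreaRect(pw))
# own threshold in box
sub=p[180:222,308:350].astype(float).mean(2)
m=(sub>75).astype(np.uint8);n,lab,st,ce=cv2.connectedComponentsWithStats(m)
print(st,ce)
for i in range(1,n):
  if 80<st[i,4]<400:
    cn=cv2.findContours((lab==i).astype(np.uint8),0,1)[0][0]
    pw=np.array([pix2w("top",q[0][1]+180,q[0][0]+308,z=.022)[:2]*1000 for q in cn],np.float32)
    print(cv2.minAreaRect(pw),pix2w("top",ce[i][1]+180,ce[i][0]+308,z=.022), np.median(d[180:222,308:350][lab==i]))
    r,c=ce[i][1]+180,ce[i][0]+308;print(pix2w("top",r,c,depth=np.median(d[180:222,308:350][lab==i])))
    yy,xx=np.nonzero(lab==i);W=np.array([pix2w("top",a+180,b+308,z=.022)[:2] for a,b in zip(yy,xx)]);
    ev,V=np.linalg.eigh(np.cov(W.T));print(ev**.5*12**.5,np.degrees(np.arctan2(V[1],V[0])))
cv2.imwrite("pics/top4.png",cv2.resize(p[140:320,200:450,::-1],None,fx=3,fy=3))
E
```

```text
[ 0.41215507 -0.14876089  0.02122645] [ 3.14075376e+00 -1.07288153e-03  1.07003709e-01] 0.02346966261920048 [ 0.90004526 -0.81266583 -1.15155118]
stone_center 0.49 [203.3, 330.9] 146 ((594.9129638671875, -155.07278442382812), (24.28783416748047, 52.82685852050781), 34.12322998046875)
[[   0    0   42   42 1444]
 [  39    0    3   24   49]
 [  12   13   19   14  140]
 [   0   24    1    1    1]
 [  41   26    1    1    1]
 [   0   33    2    1    2]
 [   0   36   42    6  124]
 [  39   36    3    1    3]] [[19.39958449 19.27770083]
 [40.32653061  9.02040816]
 [21.38571429 19.65714286]
 [ 0.         24.        ]
 [41.         26.        ]
 [ 0.5        33.        ]
 [24.33064516 39.57258065]
 [40.         36.        ]]
((596.5064697265625, -154.3360595703125), (23.130475997924805, 51.28921890258789), 30.736799240112305) [ 0.59656817 -0.1542767   0.022     ] 1.5752847
[ 0.5965408  -0.15425641  0.02224594]
[0.0232901  0.05164053] [-150.49581362  119.50418638]
((541.1898193359375, -151.68019104003906), (14.588462829589844, 119.15193939208984), 0.19451141357421875) [ 0.53837688 -0.16282636  0.022     ] 1.5891006
[ 0.53976856 -0.16447675  0.00323568]
[0.01279567 0.11774916] [-178.81399057   91.18600943]
```

View pics/top4.png

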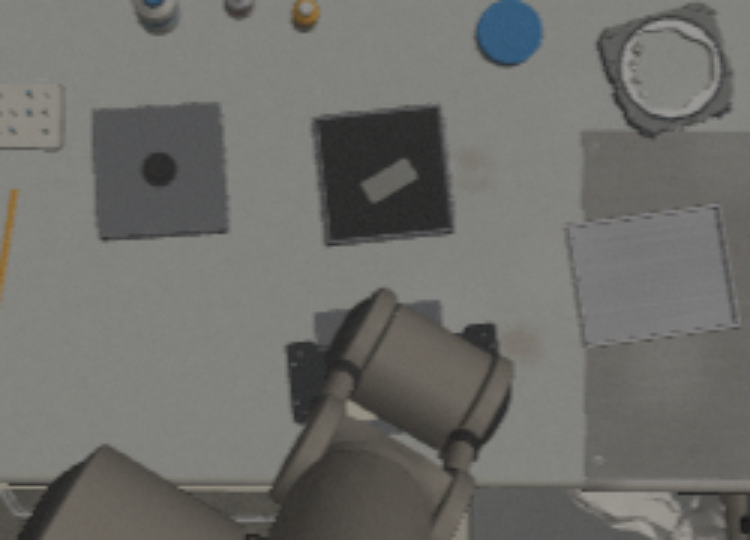

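>>> {"fn": "apply_moves", "kwargs": {"plan": [{"tx": 0,"ty": 0,"tz": 0,"yaw": 0,"grip": 0.1},{"tx": 0,"ty": 0,"tz": 0,"yaw": 0,"grip": 0.1},{"tx": 0,"ty": 0,"tz": 0,"yaw": 0,"grip": 0.1},{"tx": 0,"ty": 0,"tz": -0.02,"yaw": 0,"grip": 0.1},{"tx": 0,"ty": 0,"tz": -0.05,"yaw": 0,"grip": 0.1},{"tx": 0,"ty": 0,"tz": -0.09,"yaw": 0,"grip": 0.1},{"tx": 0,"ty": 0,"tz": -0.11,"yaw": 0,"grip": 0.1}]}}

```text
time: 6.45
tool_pos: [0.4122, -0.1489, 0.1327]
tool_rot: [3.14, -0.002, 0.107]
contact_force: [-0.7, 0.2, 0.3]
opening: 0.0505
```

```bash
python3 - <<'E'
from h import *
s=robot.observe();print(s["tool_pos"],s["tool_rot"],s["opening"],s["contact_force"],s["qpos"])
go(.5965,-.1545,.13,-1.04)
E
```

```text
[ 0.41215199 -0.14890218  0.13265694] [ 3.13984041e+00 -2.30734785e-03  1.06801071e-01] 0.05050304003148742 [-0.70295605  0.15570804  0.30637988] [-5.21878746e-01  2.94602677e-01  1.88964699e+00 -7.39287562e-05
  9.54446336e-01  9.42161180e-01]
{'tx': 0.1827, 'ty': 0.0252, 'tz': 0.0027, 'yaw': 1.1468}
```

>>> {"fn": "apply_moves", "kwargs": {"plan": [{"tx": 0.02,"ty": 0.003,"tz": 0,"yaw": 0.15,"grip": 0.1},{"tx": 0.05,"ty": 0.007,"tz": 0,"yaw": 0.33,"grip": 0.1},{"tx": 0.08,"ty": 0.011,"tz": 0,"yaw": 0.5,"grip": 0.1},{"tx": 0.11,"ty": 0.015,"tz": 0,"yaw": 0.67,"grip": 0.1},{"tx": 0.14,"ty": 0.02,"tz": 0,"yaw": 0.84,"grip": 0.1},{"tx": 0.165,"ty": 0.023,"tz": 0,"yaw": 1.01,"grip": 0.1},{"tx": 0.183,"ty": 0.025,"tz": 0.02,"yaw": 1.147,"grip": 0.1},{"tx": 0.183,"ty": 0.025,"tz": 0.03,"yaw": 1.147,"grip": 0.1}]}}

```text
time: 7.45
tool_pos: [0.5962, -0.1536, 0.0992]
tool_rot: [3.141, 0.001, -1.039]
contact_force: [-0.5, -0.3, -0.7]
opening: 0.051
```

```bash
python3 - <<'E'
from h import *
s=robot.observe();print(s["tool_pos"],s["tool_rot"],s["opening"],s["contact_force"],s["qpos"])
go(.5965,-.1545,.0095,-1.04)
p,d=robot.read_camera("side");cv2.imwrite("pics/side5.png",cv2.resize(p[100:300,150:400,::-1],None,fx=3,fy=3))
E
```

```text
[ 0.59618039 -0.1535846   0.0992158 ] [ 3.14060062e+00  1.17881938e-03 -1.03875771e+00] 0.051014923115524385 [-0.49528208 -0.33062726 -0.71711658] [-3.76520341e-01  6.24480398e-01  1.42546065e+00 -6.47484532e-05
  1.09319123e+00  2.23306291e+00]
{'tx': 0.001, 'ty': 0.0002, 'tz': 0.0897, 'yaw': 0.0012}
```

View pics/side5.png

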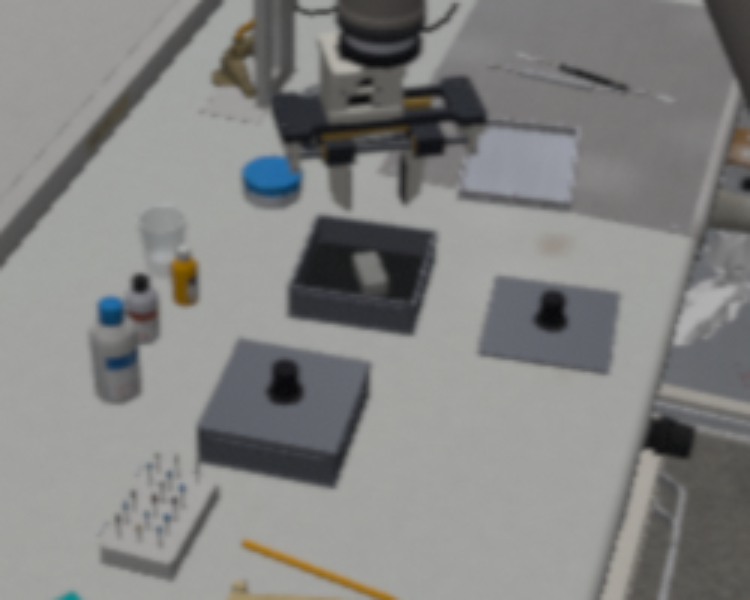

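>>> {"fn": "apply_moves", "kwargs": {"plan": [{"tx": 0.001,"ty": 0,"tz": 0.03,"yaw": 0,"grip": 0.1},{"tx": 0.001,"ty": 0,"tz": 0.055,"yaw": 0,"grip": 0.1},{"tx": 0.001,"ty": 0,"tz": 0.072,"yaw": 0,"grip": 0.1},{"tx": 0.001,"ty": 0,"tz": 0.083,"yaw": 0,"grip": 0.1},{"tx": 0.001,"ty": 0,"tz": 0.087,"yaw": 0,"grip": 0.1},{"tx": 0.001,"ty": 0,"tz": 0.087,"yaw": 0,"grip": 0.1}]}}

```text
time: 8.25
tool_pos: [0.5969, -0.1549, 0.0141]
tool_rot: [-3.141, -0.001, -1.04]
contact_force: [0.2, 0.5, 0.4]
opening: 0.0507
```

>>> {"fn": "apply_moves", "kwargs": {"plan": [{"tx": 0,"ty": 0,"tz": 0.004,"yaw": 0,"grip": 0.1},{"tx": 0,"ty": 0,"tz": 0.004,"yaw": 0,"grip": -0.7},{"tx": 0,"ty": 0,"tz": 0.004,"yaw": 0,"grip": -0.7},{"tx": 0,"ty": 0,"tz": 0.004,"yaw": 0,"grip": -0.7},{"tx": 0,"ty": 0,"tz": 0.004,"yaw": 0,"grip": -0.7},{"tx": 0,"ty": 0,"tz": 0.004,"yaw": 0,"grip": -0.7}], "force": 20}}

```text
time: 9.0
tool_pos: [0.5968, -0.1548, 0.0099]
tool_rot: [-3.141, -0.0, -1.04]
contact_force: [0.1, 1.0, 2.1]
opening: 0.0237
```

```bash
python3 - <<'E'
from h import *
go(.507,-.4105,.0869)
E
```

```text
{'tx': 0.1751, 'ty': 0.2069, 'tz': -0.077}
```

>>> {"fn": "apply_moves", "kwargs": {"plan": [{"tx": 0,"ty": 0,"tz": -0.02,"yaw": 0,"grip": -0.7},{"tx": 0,"ty": 0,"tz": -0.05,"yaw": 0,"grip": -0.7},{"tx": 0,"ty": 0,"tz": -0.08,"yaw": 0,"grip": -0.7},{"tx": 0,"ty": 0,"tz": -0.09,"yaw": 0,"grip": -0.7}]}}

```text
time: 9.5
tool_pos: [0.5974, -0.1551, 0.1014]
tool_rot: [-3.14, -0.002, -1.04]
contact_force: [0.5, 0.9, -1.1]
opening: 0.0238
```

>>> {"fn": "apply_moves", "kwargs": {"plan": [{"tx": 0.02,"ty": 0.023,"tz": 0,"yaw": 0,"grip": -0.7},{"tx": 0.05,"ty": 0.06,"tz": 0,"yaw": 0,"grip": -0.7},{"tx": 0.083,"ty": 0.098,"tz": 0,"yaw": 0,"grip": -0.7},{"tx": 0.116,"ty": 0.137,"tz": 0,"yaw": 0,"grip": -0.7},{"tx": 0.148,"ty": 0.175,"tz": 0,"yaw": 0,"grip": -0.7},{"tx": 0.168,"ty": 0.199,"tz": 0,"yaw": 0,"grip": -0.7},{"tx": 0.175,"ty": 0.207,"tz": 0,"yaw": 0,"grip": -0.7},{"tx": 0.175,"ty": 0.207,"tz": 0.02,"yaw": 0,"grip": -0.7}]}}

```text
time: 10.5
tool_pos: [0.5071, -0.4112, 0.0802]
tool_rot: [-3.141, -0.002, -1.041]
contact_force: [0.1, 0.5, -1.3]
opening: 0.0237
```

```bash
python3 - <<'E'
from h import *
s=robot.observe();print(s["tool_pos"],s["tool_rot"],s["opening"],s["contact_force"])
go(.507,-.4105,.0075)
p,d=robot.read_camera("side");cv2.imwrite("pics/side6.png",cv2.resize(p[50:250,200:450,::-1],None,fx=3,fy=3))
E
```

```text
[ 0.50713367 -0.41121273  0.08023159] [-3.14080313e+00 -2.33392991e-03 -1.04115359e+00] 0.023731710651282774 [ 0.06547081  0.45892638 -1.30235842]
{'tx': -0.0007, 'ty': -0.0002, 'tz': 0.0727}
```

View pics/side6.png

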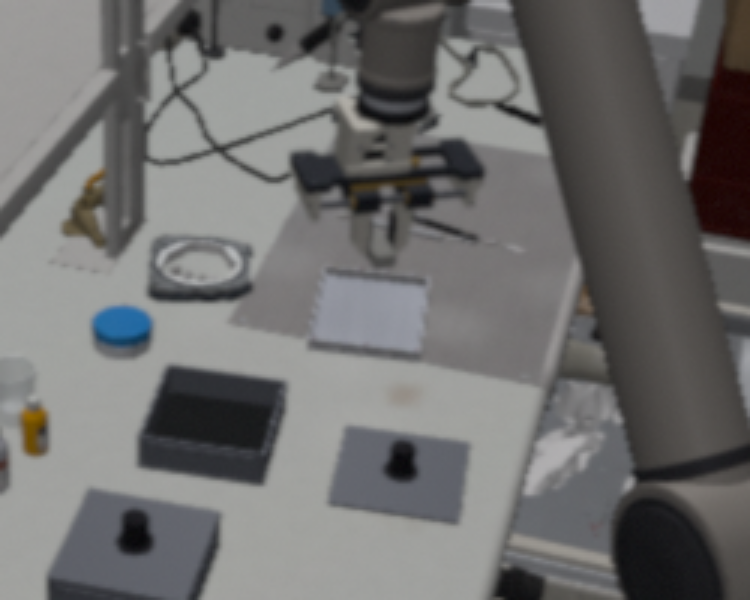

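>>> {"fn": "apply_moves", "kwargs": {"plan": [{"tx": -0.001,"ty": 0,"tz": 0.025,"yaw": 0,"grip": -0.7},{"tx": -0.001,"ty": 0,"tz": 0.045,"yaw": 0,"grip": -0.7},{"tx": -0.001,"ty": 0,"tz": 0.058,"yaw": 0,"grip": -0.7},{"tx": -0.001,"ty": 0,"tz": 0.066,"yaw": 0,"grip": -0.7},{"tx": -0.001,"ty": 0,"tz": 0.069,"yaw": 0,"grip": -0.7},{"tx": -0.001,"ty": 0,"tz": 0.069,"yaw": 0,"grip": -0.7}]}}

```text
time: 11.3
tool_pos: [0.5064, -0.4097, 0.0111]
tool_rot: [-3.141, -0.001, -1.04]
contact_force: [-0.6, 0.4, -0.2]
opening: 0.0236
```

>>> {"fn": "apply_moves", "kwargs": {"plan": [{"tx": 0,"ty": 0,"tz": 0.002,"yaw": 0,"grip": -0.7},{"tx": 0,"ty": 0,"tz": 0.004,"yaw": 0,"grip": -0.7},{"tx": 0,"ty": 0,"tz": 0.004,"yaw": 0,"grip": -0.7}]}}

```text
time: 11.68
tool_pos: [0.5061, -0.4096, 0.0066]
tool_rot: [3.141, 0.0, -1.04]
contact_force: [-0.1, 1.0, -0.5]
opening: 0.0235
```

>>> {"fn": "apply_moves", "kwargs": {"plan": [{"tx": 0,"ty": 0,"tz": 0,"yaw": 0,"grip": -0.2},{"tx": 0,"ty": 0,"tz": 0,"yaw": 0,"grip": 0},{"tx": 0,"ty": 0,"tz": 0,"yaw": 0,"grip": 0},{"tx": 0,"ty": 0,"tz": -0.03,"yaw": 0,"grip": 0},{"tx": 0,"ty": 0,"tz": -0.08,"yaw": 0,"grip": 0},{"tx": 0,"ty": 0,"tz": -0.14,"yaw": 0,"grip": 0},{"tx": 0,"ty": 0,"tz": -0.18,"yaw": 0,"grip": 0}]}}

```text
time: 12.55
tool_pos: [0.5066, -0.4101, 0.1901]
tool_rot: [-3.141, -0.004, -1.04]
contact_force: [-0.1, -1.3, -1.4]
opening: 0.046
```

>>> {"fn": "apply_moves", "kwargs": {"plan": [{"tx": 0.04,"ty": 0.04,"tz": 0,"yaw": 0,"grip": 0},{"tx": 0.08,"ty": 0.08,"tz": 0,"yaw": 0,"grip": 0},{"tx": 0.12,"ty": 0.12,"tz": 0,"yaw": 0,"grip": 0},{"tx": 0.12,"ty": 0.12,"tz": 0,"yaw": 0,"grip": 0}]}}

```text
time: 13.05
tool_pos: [0.4606, -0.5776, 0.1851]
tool_rot: [3.141, 0.0, -1.045]
contact_force: [-0.8, 0.3, -0.7]
opening: 0.0458
```

```bash
python3 - <<'E'
from h import *
s=robot.observe();print(s["tool_pos"],s["tool_rot"],s["opening"],s["contact_force"])
for c in("top","side"):
    p,d=robot.read_camera(c);cv2.imwrite(f"pics/{c}7.png",cv2.resize(p[50:250,200:450,::-1] if c=="side" else p[140:320,230:480,::-1],None,fx=3,fy=3))
    for x in robot.outline_of("stone_center",c):
        print(c,x["confidence"],x["pixel"])
        if c=="top":
            cn=max(cv2.findContours(x["region"].astype(np.uint8),0,1)[0],key=cv2.contourArea)
            pw=np.array([pix2w("top",q[0][1],q[0][0],z=.0185)[:2]*1000 for q in cn],np.float32);print(cv2.minAreaRect(pw))
            ys,xs=np.nonzero(x["region"]);z=[pix2w("top",a,b,depth=d[a,b])[2] for a,b in zip(ys,xs)];print(np.percentile(z,[10,50,90]))
E
```

```text
[ 0.46055193 -0.57764894  0.18510079] [ 3.14052491e+00  4.52012369e-04 -1.04520267e+00] 0.04583008503558489 [-0.78730947  0.30499124 -0.66634337]
top 0.53 [234.2, 417.6]
((503.3410949707031, -409.60546875), (26.753355026245117, 55.75917053222656), 29.96428871154785)
[0.00883902 0.01761525 0.0220345 ]
side 0.45 [153.8, 322.7]
```

View pics/top7.png

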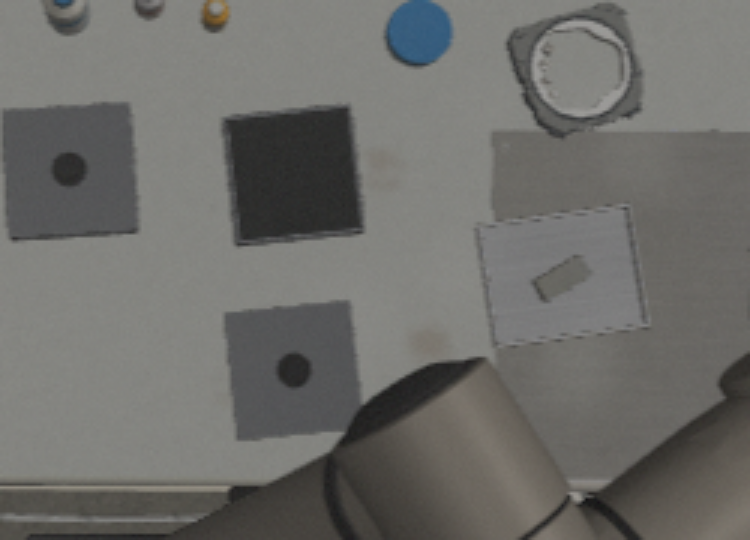

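View pics/side7.png

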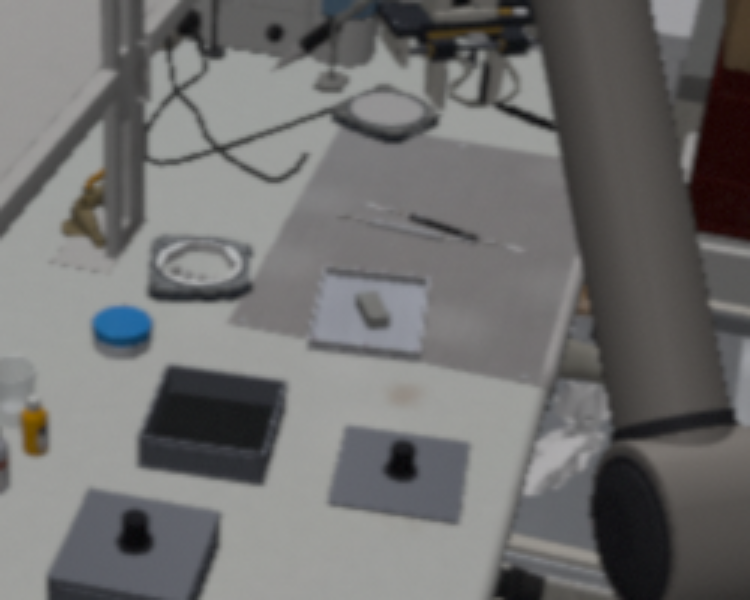

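The stone lies flat near the middle of the tray, at about (234,418) in the top picture. Lid B lies flat in front of its box, knob up. The other box is untouched and the gripper is clear. I'll hand in now.

```bash
python3 - <<'E'
from h import *
print(robot.hand_in()); print(robot.observe()["time"])
E
```

```text
the job is handed in; nothing more can be done
None
the job is handed in; nothing more can be done
```

The stone is in the steel tray, and I handed the job in at about 13 s; the hand-in gives no verdict.

I opened the right-hand grey box first, and it held the stone. I laid its lid flat on the worktop in front of it, knob up, and then moved the stone to the tray. The other box was never opened, so the bridge was not disturbed.

**Last checks:**
- **Stone:** the top camera put it about 4 mm from the tray centre, with its top at about 18 mm (expected 18.5 mm), so it lies flat.
- **Lids:** both looked flat with the knob up in both camera views. I did not measure the height of the lid on the worktop separately.
- **Robot:** the gripper was open and well clear, with its fingertips at 0.185 m and about 1 N on the wrist.

**Disagreements along the way:**
- The bridge detector fired weakly (0.31) on the stone. The stone detection, the block's size and its grey colour all contradicted that, so I ignored it.
- The side camera's knob position was about 12 mm off the top camera's. I used the top camera's, and the grasp confirmed it.

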